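# Sort machined parts into the sample trays

### The arm

A 6-joint arm with a two-finger parallel gripper is mounted at the origin on the work surface. World frame = base frame: x ahead of the robot, y to its left, z up, the work surface at z = 0. Lengths are in mm, angles in rad, forces in N, time in s.
With the tool pointing down it reaches from about 350 to 775 mm from the base axis. Payload 7.3 kg.
Tool frame: the origin (TCP) lies on the centre line of the jaws, within the pads' length; the fingertips stand 22 mm ahead of it and the grasp point (between the pads) lies 3 mm ahead of it; z points along the fingers, y is the direction in which the jaws open and shut (so a half turn about z gives the same grasp; the last joint's range is limited). The gripper opens to 92 mm and grips with 3 to 60 N. Pads are 19 mm wide; open, the fingers measure 130 mm over their backs; the gripper's body (75 mm by 190 mm) begins 47 mm behind the grasp point.
Start: joints at [-1.355, 0.342, 1.524, -0, 1.275, -0.146], TCP at [185.851, -491.022, 248.741] pointing down, gripper open.
Joint ranges: [-2.53, 2.53], [-0.77, 2.02], [0.04, 2.7], [-1, 4.14], [0.28, 2.66], [-3.11, 3.11]. Speed limits (rad/s): [2.57, 2.57, 3.14, 3.14, 3.14, 3.14].

### API

Orientations are given as [roll, pitch, yaw] about the fixed x, y, z axes, in that order (R = Rz(yaw) Ry(pitch) Rx(roll)).
In Python, from plant import get_obs, capture, close_job gives the robot as it stands.
- The arm moves only by the tool carry_out, never from a script. Its arguments are lists of equal length, an entry for each row: "xyz": the shift along the tool's x, y, z scaled (see below), a list of three; "dr": the turn, a rotation vector about the tool's x, y, z scaled (see below), a list of three. A call has 1 to 8 rows; each row shifts and turns the commanded pose from where the row before left it, along the tool's axes as they then stand; what a row does not reach is not made up. The controller multiplies each number of a shift by 0.06 m and each number of a turn by 8 degrees. A row lasts 1/8 s, in which the tool goes at most 62.5 mm and 10.7 degrees, less where a joint would pass 70% of its speed; a pose out of reach is approached as far as the arm can. A call with a number of a shift or a turn outside -1 to 1 is refused whole. A call with a gripper value outside its range is refused whole. "gripper" is the gripper's target within -1 to 1 (fully open at 1, half-way at 0, shut at -1), set as the call begins (left out, the last holds). The fingers move at their own pace and stop on an object; the grip force is fixed at half the most. Time passes only in rows, so rows that do not move let the fingers close. It gives the time, the measured TCP pose, the force and the opening at its end, in the units of the state.
- get_obs(): the state, without advancing time (a new reading comes with each control period).
- capture(name): name is "scene" or "top" or "wrist"; returns a dict with "image" (420x560x3 uint8, blue, green, red), "fx", "fy", "cx", "cy" (pixels), "D" ([k1, k2, p1, p2, k3] as OpenCV has them; the pictures are not rectified), "pose" (4x4, takes a point from camera to world coordinates). Camera axes: x right, y up, looking along -z (the intrinsics and any distortion apply to the point x, -y, -z); pixel columns grow to the right and rows downward; lengths in mm; the calibration is good to about 2 mm. A picture is of the moment at which its call begins. There is no depth.
- close_job(): hands the job in, once; it reports no verdict.
The state is a dict: "time": time; "joint_positions": joint angles; "dq": joint speeds; "tau": joint torques, N m; "tool_pos": TCP position; "tcp_rot": TCP orientation; "contact_force": force on the tool from outside, world axes, zero at the start; "moment": the same for the moment, N m; "grip_width": finger opening in mm.
Only numpy, scipy, OpenCV 4.12 (cv2) and the standard library are available. Lean on these libraries where they do the work, as an engineer would, in place of code of your own. Each camera call takes 0.05 s, during which the arm holds its last target.

### The job

Sort the five loose steel parts on the bench (two bushings, two bolts and a slotted block) into the three green trays: each part goes into the tray that already holds a sample of its own kind, set down upright as it stands now, flat on the tray's floor. Leave the oil can and the magnifier lying among them where they are.

Things in the scene. Friction and masses are not known exactly. Their poses are not given: they have to be found in the camera images.
- bushing_a: Loose steel bushing: a plain tube standing on end, outside diameter 42 mm, bore 24 mm, height 34 mm, about 0.27 kg. Origin: centre of its underside; z along the bore, up. One of two alike.
- bushing_b: Loose steel bushing: a plain tube standing on end, outside diameter 42 mm, bore 24 mm, height 34 mm, about 0.27 kg. Origin: centre of its underside; z along the bore, up. One of two alike.
- bolt_a: Loose large steel hexagon bolt standing upside down on its head: head 36 mm across flats (42 mm across corners), 15 mm high, and above it a round shank 24 mm in diameter (25 mm over the thread bands), 75 mm total height, about 0.30 kg. Origin: centre of its underside; z along the shank, up. One of two alike.
- bolt_b: Loose large steel hexagon bolt standing upside down on its head: head 36 mm across flats (42 mm across corners), 15 mm high, and above it a round shank 24 mm in diameter (25 mm over the thread bands), 75 mm total height, about 0.30 kg. Origin: centre of its underside; z along the shank, up. One of two alike.
- block_a: Loose steel slotted block, 36 mm along its x, 50 mm along its y, 36 mm high, with an open slot 14 mm wide and 16 mm deep in its top running the length of y; about 0.40 kg. Grip it across the 36 mm (closing along its x). Origin: centre of its underside; z up.
- tray_bushing: Green metal tray fixed to the bench, 100 mm along its x, 190 along its y, rim 18 high, walls 3, floor 4 thick. On its floor, 60 mm along the tray's +y from its centre, a sample is fixed for good: a bushing (42 mm tube, 34 mm high); the other floor is free. The trays differ only in the sample. Origin: centre of its underside, on the bench; z up.
- tray_bolt: Green metal tray fixed to the bench, 100 mm along its x, 190 along its y, rim 18 high, walls 3, floor 4 thick. On its floor, 60 mm along the tray's +y from its centre, a sample is fixed for good: a hexagon bolt standing on its head (75 mm high); the other floor is free. The trays differ only in the sample. Origin: centre of its underside, on the bench; z up.
- tray_block: Green metal tray fixed to the bench, 100 mm along its x, 190 along its y, rim 18 high, walls 3, floor 4 thick. On its floor, 60 mm along the tray's +y from its centre, a sample is fixed for good: a slotted block (36 x 50 x 36 mm, same axes as the tray); the other floor is free. The trays differ only in the sample. Origin: centre of its underside, on the bench; z up.
- oil_can: Bystander: small orange oil can with a tapering spout, 48 mm in diameter, 90 mm high, standing loose among the parts. Origin: centre of its underside.
- magnifier: Bystander: hand magnifier lying flat and loose among the parts, round black lens frame 56 mm in diameter and 9 mm high, wooden handle reaching 82 mm from the lens centre along its -x. Origin: underside at the lens centre.
Not all that is in view belongs to the job. What is shaped like the tray_bolt but brown is not meant. Leave any pink look-alike of the bolt_a alone.

How it is judged:
By the outcome, as a careful person would: the job done as asked, in the order asked, and still so for the second after the job is handed in, with the robot touching nothing.
It also fails if it takes over 109 s, if anything falls off the work surface, if the arm or the gripper's body presses on something with over 40 N, if the wrist force passes 120 N, or if a joint passes its speed limit or range.

## Working session

There is one attempt and no reset: what is moved stays moved. The work goes in short steps, Python scripts to look and compute and a tool call to move; the robot and the scene stay as the last step left them, time stands still between calls to the robot, and variables do not carry over. Pictures are saved under pics/ and viewed, and the job is handed in when it is done.

Besides the shell and the picture viewer there is one more tool, called after "Request:" by a JSON object that holds its "op" and its "data", one argument or row to a line. carry_out: Moves the arm, as the interface text tells. Shifts and turns lie within -1 to 1; 1 stands for 0.06 m of shift or 8 degrees of turn. Its arguments: {"type":"object","properties":{"xyz":{"type":"array"},"dr":{"type":"array"},"gripper":{"type":"number"}},"required":["xyz","dr"]}

```bash
ls; mkdir -p pics; python3 - <<'E'
from plant import get_obs,capture
import cv2
for n in ["scene","top","wrist"]:
    c=capture(n); cv2.imwrite(f"pics/{n}0.png",c["image"]); print(n,c["fx"],c["fy"],c["cx"],c["cy"],c["D"]);print(c["pose"].round(3) if hasattr(c["pose"],'round') else c["pose"])
print(get_obs())
E
```

```text
pics
scene 525.6016687927215 525.6016687927215 276.6592874362998 207.32802490502462 [-0.18921092  0.          0.          0.          0.        ]
[[-5.000000e-01 -5.300000e-01  6.850000e-01  1.241045e+03]
 [ 8.660000e-01 -3.250000e-01  3.800000e-01  4.277430e+02]
 [ 2.200000e-02  7.830000e-01  6.210000e-01  7.597170e+02]
 [ 0.000000e+00  0.000000e+00  0.000000e+00  1.000000e+00]]
top 395.19141287320866 395.19141287320866 282.9799017840562 204.55079256811217 [0.02085998 0.         0.         0.         0.        ]
[[ 1.50000e-02  9.96000e-01 -9.00000e-02  3.68024e+02]
 [-1.00000e+00  1.50000e-02 -4.00000e-03 -1.08140e+01]
 [-3.00000e-03  9.00000e-02  9.96000e-01  8.78131e+02]
 [ 0.00000e+00  0.00000e+00  0.00000e+00  1.00000e+00]]
wrist 334.71220921520984 334.71220921520984 283.61607186007006 216.32576746361656 [-0.04617213  0.          0.          0.          0.        ]
[[ 3.53000e-01  8.94000e-01  2.76000e-01  2.59950e+02]
 [-9.35000e-01  3.38000e-01  1.01000e-01 -4.61373e+02]
 [-3.00000e-03 -2.94000e-01  9.56000e-01  3.85331e+02]
 [ 0.00000e+00  0.00000e+00  0.00000e+00  1.00000e+00]]
{'time': 0.15, 'joint_positions': array([-1.35500613e+00,  3.42528841e-01,  1.52478280e+00, -3.61314782e-05,
        1.27540469e+00, -1.46020643e-01]), 'dq': array([-0.0004032 , -0.00248732, -0.00166293,  0.00032075,  0.0006633 ,
        0.00083904]), 'tau': array([ 2.05554650e-03, -4.31469297e+01, -2.44353551e+01,  7.18410546e-02,
        5.37821115e-02, -8.18061812e-05]), 'tool_pos': array([ 185.774393  , -490.73587559,  248.22732977]), 'tcp_rot': array([-3.14047591e+00, -1.29309841e-04,  3.61821308e-01]), 'contact_force': array([ 0.73594475, -0.11380269, -0.79526366]), 'moment': array([-0.00992217,  0.01205226, -0.00055336]), 'grip_width': 91.6271035218135}
```

View pics/scene0.png

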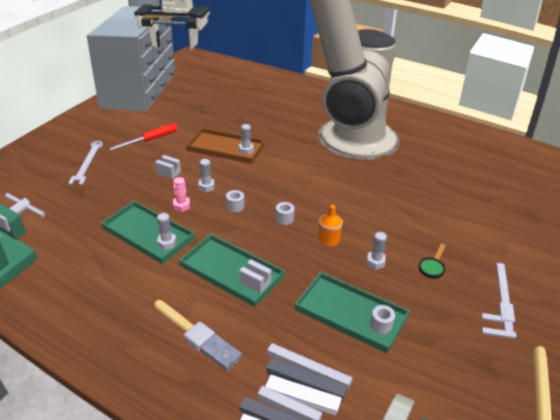

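View pics/top0.png

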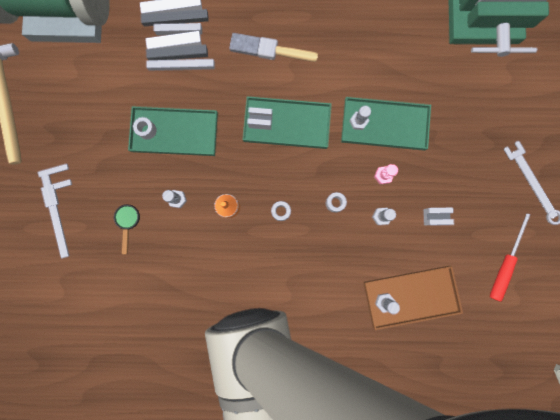

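View pics/wrist0.png

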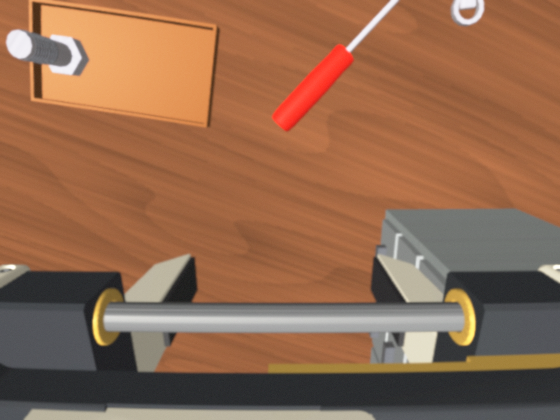

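The top view shows the following:
- **Green trays:** bushing at (173,131), block at (287,122), bolt at (386,123). The brown look-alike at (412,297) is excluded.
- **Loose bolts:** (175,198) and (384,215). The pink one at (386,174) and the one in the brown tray at (388,303) are excluded.
- **Loose bushings:** (281,211) and (336,202).
- **Loose block:** (439,216).
- **Bystanders:** oil can at (226,205), magnifier at (127,217).

Next I'll confirm with one enlarged crop and measure.

```bash
cat > h.py <<'E'
import numpy as np, cv2
def ray(c,uv):
    K=np.array([[c["fx"],0,c["cx"]],[0,c["fy"],c["cy"]],[0,0,1.]])
    p=cv2.undistortPoints(np.array(uv,float).reshape(-1,1,2),K,np.array(c["D"],float)).reshape(-1,2)
    d=np.c_[p[:,0],-p[:,1],-np.ones(len(p))]@np.array(c["pose"])[:3,:3].T
    return np.array(c["pose"])[:3,3],d
def toplane(c,uv,z):
    o,d=ray(c,uv); t=(z-o[2])/d[:,2]; return (o+d*t[:,None])[:,:2]
def proj(c,P):
    P=np.array(P,float).reshape(-1,3);T=np.array(c["pose"]);q=(P-T[:3,3])@T[:3,:3]
    q=q*[1,-1,-1]
    K=np.array([[c["fx"],0,c["cx"]],[0,c["fy"],c["cy"]],[0,0,1.]])
    return cv2.projectPoints(q,np.zeros(3),np.zeros(3),K,np.array(c["D"],float))[0].reshape(-1,2)
E
python3 - <<'E'
from h import *; from plant import capture
c=capture("top");im=c["image"];np.save("top.npy",c,allow_pickle=True)
cv2.imwrite("pics/crop.png",cv2.resize(im[150:250,150:470],None,fx=2.5,fy=2.5,interpolation=cv2.INTER_CUBIC))
hsv=cv2.cvtColor(im,cv2.COLOR_BGR2HSV)
g=cv2.inRange(hsv,(65,90,30),(95,255,255))
g=cv2.morphologyEx(g,cv2.MORPH_CLOSE,np.ones((3,3)))
cs,_=cv2.findContours(g,cv2.RETR_EXTERNAL,cv2.CHAIN_APPROX_NONE)
for k in cs:
    if cv2.contourArea(k)<1000: continue
    w=toplane(c,k.reshape(-1,2)+0.0,18.)
    r=cv2.minAreaRect(w.astype(np.float32)); print("tray",k.reshape(-1,2).mean(0),np.round(r[0],1),np.round(r[1],1),round(r[2],2))
b=cv2.inRange(hsv,(0,0,90),(180,70,255))
b[:,:120]=0;b[:150]=0;b[250:]=0;b[:,470:]=0
n,l,st,ce=cv2.connectedComponentsWithStats(b)
for i in range(1,n):
    if st[i,4]>40: print(st[i],ce[i].round(1), [toplane(c,ce[i],z).round(1).tolist() for z in (15,34,75)])
E
```

```text
tray [168.35643564 130.77227723] [607.  240.2] [187.7  98.7] 88.02
tray [385.94779116 123.00401606] [ 630.8 -232.6] [187.7  99. ] 85.01
tray [282.74509804 121.57189542] [630.3 -12.6] [184.8  98.9] 85.72
tray [494.47557003  18.57980456] [ 866.6 -485.2] [216.1  97.7] 88.45
[376 165  22  18 197] [386.8 172.7] [[[519.6, -234.5]], [[516.3, -229.6]], [[509.1, -219.0]]]
[162 190  25  18 348] [174.1 197.9] [[[456.8, 232.1]], [[454.8, 226.7]], [[450.6, 215.2]]]
[325 192  22  21 301] [335.9 201.9] [[[453.4, -122.9]], [[451.5, -120.5]], [[447.5, -115.1]]]
[271 201  20  20 267] [280.5 210.4] [[[432.7, -1.7]], [[431.3, -1.9]], [[428.2, -2.3]]]
[372 207  25  19 345] [383.6 215.5] [[[425.1, -226.9]], [[423.8, -222.1]], [[421.1, -211.9]]]
[423 207  32  19 548] [438. 216.] [[[425.8, -344.8]], [[424.5, -337.5]], [[421.7, -321.6]]]
```

View pics/crop.png

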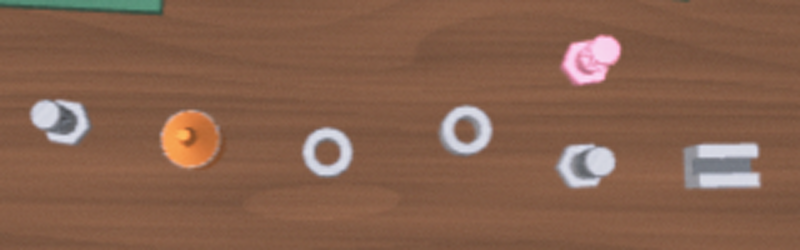

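The crop confirms the two steel bolts, the two bushings and the block; the pink bolt is left out. I'll refine the bolt, block and bushing tops and check them across two views.

```bash
python3 - <<'E'
from h import *; from plant import capture
c=np.load("top.npy",allow_pickle=True).item(); s=capture("scene")
np.save("scene.npy",s,allow_pickle=True)
guess={"bolt1":((169.2,196.0),75),"bolt2":((389.6,214.4),75),"bush1":((280.7,210.8),34),"bush2":((336.3,202.2),34),"block":((441.5,216.2),36),"can":((226,205),40),"pink":((392,170),75)}
S=s["image"].copy()
for k,(uv,z) in guess.items():
    w=toplane(c,uv,z)[0]; p=proj(s,[*w,z])[0]; b=proj(s,[*w,0])[0]
    print(k,w.round(1),p.round(1))
    cv2.drawMarker(S,tuple(int(round(v)) for v in p),(0,0,255),cv2.MARKER_CROSS,5,1)
    cv2.drawMarker(S,tuple(int(round(v)) for v in b),(255,0,0),cv2.MARKER_CROSS,5,1)
a=cv2.resize(S[145:275,145:400],None,fx=3,fy=3,interpolation=cv2.INTER_CUBIC);cv2.imwrite("pics/chk.png",a)
# bright discs in top, 
t=cv2.resize(c["image"][185:230,155:465],None,fx=2.5,fy=2.5,interpolation=cv2.INTER_CUBIC)
ims=[cv2.resize(c["image"][int(v)-16:int(v)+16,int(u)-20:int(u)+20],None,fx=9.,fy=9.,interpolation=cv2.INTER_NEAREST) for u,v in [(172,197),(386,215),(439,216)]]
cv2.imwrite("pics/zo.png",cv2.resize(np.hstack(ims),None,fx=.74,fy=.74))
E
```

```text
bolt1 [454.3 225.4] [378.4 234.3]
bolt2 [ 423.5 -224.1] [204.3 161.2]
bush1 [430.5  -2.4] [284.3 207. ]
bush2 [ 450.8 -121.3] [234.6 194.8]
block [ 424.  -344.1] [166.5 160.6]
can [440.6 114.2] [329.8 225.1]
pink [ 514.8 -229.8] [178.3 179.7]
```

View pics/chk.png

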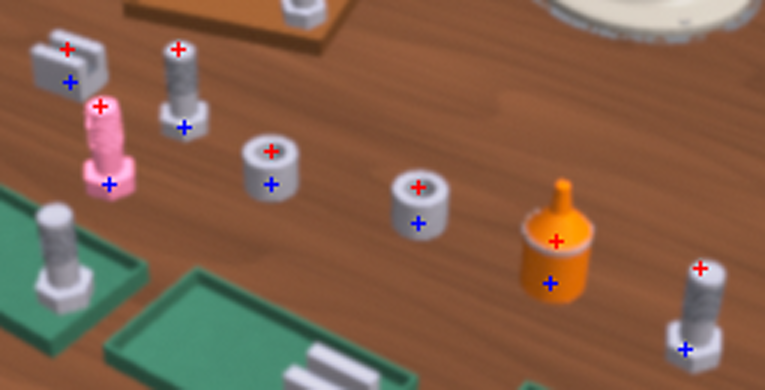

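View pics/zo.png

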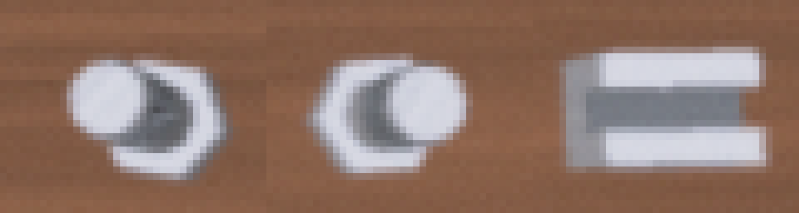

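```bash
python3 - <<'E'
from h import *
c=np.load("top.npy",allow_pickle=True).item()
for k,uv,z in [("bolt1",(167.6,195.2),75),("bolt2",(389.5,214),75),("block",(441.05,215.4),36),("bush1",(280.5,210.4),34),("bush2",(335.9,201.9),34),]:
    print(k,toplane(c,uv,z)[0].round(1))
for n,x,y,a in [("bush",607,240.2,-1.98),("block",630.3,-12.6,-4.28),("bolt",630.8,-232.6,-4.99)]:
    a=np.radians(a); yv=np.array([-np.sin(a),np.cos(a)])
    print(n,[ (d,(np.array([x,y])+d*yv).round(1).tolist()) for d in (60,0,-5,-25,-55)], proj(c,[*(np.array([x,y])+60*yv),38]).round(1))
E
```

```text
bolt1 [455.9 228.8]
bolt2 [ 424.3 -223.9]
block [ 425.7 -343.2]
bush1 [431.3  -1.9]
bush2 [ 451.4 -120.4]
bush [(60, [609.1, 300.2]), (0, [607.0, 240.2]), (-5, [606.8, 235.2]), (-25, [606.1, 215.2]), (-55, [605.1, 185.2])] [[142.5 126.4]]
block [(60, [634.8, 47.2]), (0, [630.3, -12.6]), (-5, [629.9, -17.6]), (-25, [628.4, -37.5]), (-55, [626.2, -67.4])] [[259.4 116.7]]
bolt [(60, [636.0, -172.8]), (0, [630.8, -232.6]), (-5, [630.4, -237.6]), (-25, [628.6, -257.5]), (-55, [626.0, -287.4])] [[360.6 117.5]]
```

Request:
{"op": "carry_out", "data": {
  "xyz": [
    [0,-0.5,-0.5],
    [0,-0.9,-0.3],
    [0.5,-0.8,0],
    [0.5,0,0],
    [0,0,0]
  ],
  "dr": [
    [0,0,0],
    [0,0,0],
    [0,0,0],
    [0,0,0],
    [0,0,0]
  ]
}}

```text
time: 0.88
tool_pos: [196.1, -345.5, 297.1]
tcp_rot: [3.14, -0.0, 0.364]
contact_force: [-0.2, -0.6, 0.9]
grip_width: 91.5
```

Request:
{"op": "carry_out", "data": {
  "xyz": [
    [0,0,0],
    [0,0,0],
    [0,0,0],
    [0,0,0],
    [0,0,0],
    [0,0,0],
    [0,0,0],
    [0,0,0]
  ],
  "dr": [
    [0,0,-1],
    [0,0,-1],
    [0,0,-1],
    [0,0,-1],
    [0,0,-1],
    [0,0,-1],
    [0,0,-1],
    [0,0,-1]
  ]
}}

```text
time: 1.88
tool_pos: [194.6, -347.0, 296.5]
tcp_rot: [-3.141, -0.0, 1.483]
contact_force: [-0.8, -0.1, 1.2]
grip_width: 92.0
```

Request:
{"op": "carry_out", "data": {
  "xyz": [
    [0,0,0],
    [0,0,0]
  ],
  "dr": [
    [0,0,-0.66],
    [0,0,0]
  ]
}}

```text
time: 2.12
tool_pos: [194.7, -346.9, 296.5]
tcp_rot: [-3.141, -0.0, 1.57]
contact_force: [0.9, 0.0, -0.5]
grip_width: 91.8
```

Request:
{"op": "carry_out", "data": {
  "xyz": [
    [0.01,0.77,0.3],
    [0.01,0.77,0.5],
    [0.01,0.77,0.6],
    [0.01,0.77,0.6],
    [0.02,0.77,0.6],
    [0,0,0]
  ],
  "dr": [
    [0,0,0],
    [0,0,0],
    [0,0,0],
    [0,0,0],
    [0,0,0],
    [0,0,0]
  ]
}}

```text
time: 2.88
tool_pos: [427.2, -341.4, 136.6]
tcp_rot: [-3.137, -0.005, 1.572]
contact_force: [-0.5, 0.6, 0.8]
grip_width: 91.7
```

```bash
python3 - <<'E'
from plant import get_obs,capture
from h import *
c=capture("wrist"); im=c["image"].copy()
for P in [(425.7,-343.2,36),(425.7,-343.2,0),(424.3,-223.9,75)]:
    p=proj(c,P)[0]; print(p); cv2.drawMarker(im,tuple(int(round(v)) for v in p),(0,0,255),cv2.MARKER_CROSS,9,1)
cv2.imwrite("pics/w1.png",im)
print(get_obs()["tool_pos"])
E
```

```text
[282.97231058 229.62532125]
[283.22918963 215.88342907]
[279.90882447  45.56867569]
[ 426.33299447 -342.14332073  138.58359377]
```

View pics/w1.png

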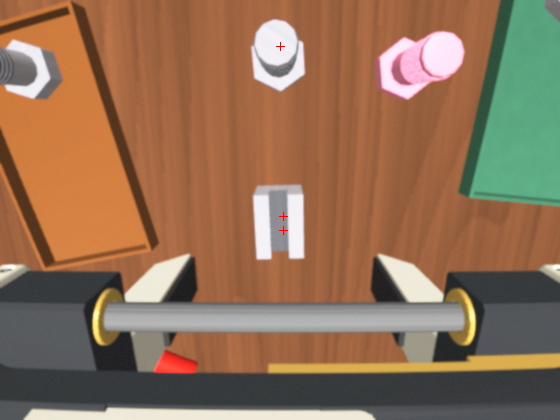

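The wrist view shows the block top centred at (279,227), against the predicted (283,230), about 2 mm off. I'll descend and grip.

Request:
{"op": "carry_out", "data": {
  "xyz": [
    [-0.01,-0.04,0.6],
    [0,0,0.6],
    [0,0,0.4],
    [0,0,0.2],
    [0,0,0]
  ],
  "dr": [
    [0,0,0],
    [0,0,0],
    [0,0,0],
    [0,0,0],
    [0,0,0]
  ]
}}

```text
time: 3.55
tool_pos: [423.4, -343.8, 33.2]
tcp_rot: [3.142, 0.0, 1.57]
contact_force: [0.6, -0.6, 0.4]
grip_width: 91.7
```

Request:
{"op": "carry_out", "data": {
  "xyz": [
    [0,0,0],
    [0,0,0],
    [0,0,0],
    [0,0,0],
    [0,0,0],
    [0,0,0],
    [0,0,0],
    [0,0,0]
  ],
  "dr": [
    [0,0,0],
    [0,0,0],
    [0,0,0],
    [0,0,0],
    [0,0,0],
    [0,0,0],
    [0,0,0],
    [0,0,0]
  ],
  "gripper": -1
}}

```text
time: 4.55
tool_pos: [423.8, -343.2, 32.7]
tcp_rot: [-3.141, -0.0, 1.571]
contact_force: [-0.6, -0.5, 0.1]
grip_width: 36.0
```

Request:
{"op": "carry_out", "data": {
  "xyz": [
    [0,0,-0.5],
    [0,0,-0.7],
    [0,0,-0.63],
    [0,0,0]
  ],
  "dr": [
    [0,0,0],
    [0,0,0],
    [0,0,0],
    [0,0,0]
  ]
}}

```text
time: 5.05
tool_pos: [424.9, -344.3, 144.8]
tcp_rot: [3.138, 0.004, 1.571]
contact_force: [1.3, -1.4, -3.0]
grip_width: 35.9
```

Request:
{"op": "carry_out", "data": {
  "xyz": [
    [0.5,0.33,0],
    [0.8,0.54,0],
    [0.8,0.54,0],
    [0.8,0.54,0],
    [0.8,0.54,0],
    [0.8,0.54,0],
    [0.59,0.38,0],
    [0,0,0]
  ],
  "dr": [
    [0,0,0],
    [0,0,0],
    [0,0,0],
    [0,0,0],
    [0,0,0],
    [0,0,0],
    [0,0,0.54],
    [0,0,0]
  ]
}}

```text
time: 6.05
tool_pos: [628.4, -34.6, 139.5]
tcp_rot: [-3.138, -0.001, 1.499]
contact_force: [-0.2, -0.2, -2.6]
grip_width: 36.2
```

```bash
python3 - <<'E'
from plant import get_obs,capture
from h import *
o=get_obs();print(o["tool_pos"],o["tcp_rot"],o["grip_width"])
c=capture("wrist"); im=c["image"].copy()
for P in [(628.4,-37.5,4),(634.8,47.2,40)]:
    p=proj(c,P)[0]; print(p); cv2.drawMarker(im,tuple(int(round(v)) for v in p),(0,0,255),cv2.MARKER_CROSS,9,1)
cv2.imwrite("pics/w2.png",im)
E
```

```text
[628.44699218 -34.58831349 139.49314   ] [-3.13822851e+00 -9.89824864e-04  1.49927644e+00] 36.24829987273259
[285.11875546 216.85003461]
[285.7334888  112.75802515]
```

View pics/w2.png

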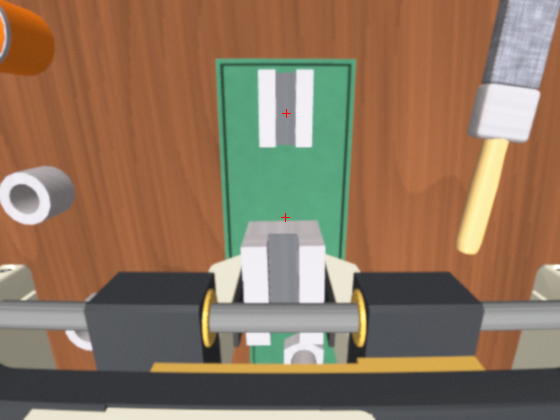

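The held block is lined up with the tray and its sample at (286,108). Lowering it.

Request:
{"op": "carry_out", "data": {
  "xyz": [
    [0,0,0.5],
    [0,0,0.6],
    [0,0,0.45],
    [0,0,0],
    [0,0,0]
  ],
  "dr": [
    [0,0,0],
    [0,0,0],
    [0,0,0],
    [0,0,0],
    [0,0,0]
  ]
}}

```text
time: 6.72
tool_pos: [628.5, -38.8, 50.0]
tcp_rot: [3.141, 0.0, 1.495]
contact_force: [1.2, 1.0, -1.9]
grip_width: 35.8
```

Request:
{"op": "carry_out", "data": {
  "xyz": [
    [0,0,0.08],
    [0,0,0.07],
    [0,0,0.05],
    [0,0,0]
  ],
  "dr": [
    [0,0,0],
    [0,0,0],
    [0,0,0],
    [0,0,0]
  ]
}}

```text
time: 7.22
tool_pos: [628.2, -37.8, 37.3]
tcp_rot: [-3.141, 0.0, 1.496]
contact_force: [-0.3, 0.5, -3.1]
grip_width: 36.0
```

Request:
{"op": "carry_out", "data": {
  "xyz": [
    [0,0,0.02],
    [0,0,0],
    [0,0,0]
  ],
  "dr": [
    [0,0,0],
    [0,0,0],
    [0,0,0]
  ]
}}

```text
time: 7.6
tool_pos: [628.5, -37.9, 36.7]
tcp_rot: [3.141, 0.0, 1.496]
contact_force: [-1.1, 0.1, 0.8]
grip_width: 36.0
```

Request:
{"op": "carry_out", "data": {
  "xyz": [
    [0,0,0],
    [0,0,0],
    [0,0,0]
  ],
  "dr": [
    [0,0,0],
    [0,0,0],
    [0,0,0]
  ],
  "gripper": 0.0
}}

```text
time: 7.98
tool_pos: [628.6, -37.9, 36.4]
tcp_rot: [3.141, 0.0, 1.496]
contact_force: [0.6, -0.7, -0.8]
grip_width: 46.0
```

Request:
{"op": "carry_out", "data": {
  "xyz": [
    [0,0,-0.3],
    [0,0,-0.7],
    [0,0,-0.8],
    [0,0,0]
  ],
  "dr": [
    [0,0,0],
    [0,0,0],
    [0,0,0],
    [0,0,-0.56]
  ]
}}

```text
time: 8.48
tool_pos: [631.0, -38.3, 150.6]
tcp_rot: [3.131, 0.002, 1.575]
contact_force: [-0.6, -0.7, -1.0]
grip_width: 46.1
```

```bash
python3 - <<'E'
from plant import get_obs,capture
o=get_obs();print(o["tool_pos"],o["tcp_rot"],o["grip_width"])
E
```

```text
[631.02355489 -38.26335171 150.62950764] [3.13133626e+00 1.94613274e-03 1.57546928e+00] 46.08093489623828
```

Request:
{"op": "carry_out", "data": {
  "xyz": [
    [-0.4,-0.44,0],
    [-0.54,-0.6,0],
    [-0.54,-0.6,0],
    [-0.54,-0.6,0],
    [-0.54,-0.6,0],
    [-0.54,-0.56,0],
    [0,0,0],
    [0,0,0]
  ],
  "dr": [
    [0,0,0],
    [0,0,0],
    [0,0,0],
    [0,0,0],
    [0,0,0],
    [0,0,0],
    [0,0,0],
    [0,0,0]
  ],
  "gripper": 0.5
}}

```text
time: 9.48
tool_pos: [425.5, -224.7, 145.3]
tcp_rot: [3.14, 0.001, 1.573]
contact_force: [0.4, -0.6, 0.1]
grip_width: 69.2
```

```bash
cat > w.py <<'E'
import sys
from plant import get_obs,capture
from h import *
o=get_obs();print(o["tool_pos"],o["tcp_rot"],o["grip_width"])
c=capture("wrist"); im=c["image"].copy()
for a in sys.argv[2:]:
    P=[float(v) for v in a.split(",")]
    p=proj(c,P)[0]; print(p.round(1)); cv2.drawMarker(im,tuple(int(round(v)) for v in p),(0,0,255),cv2.MARKER_CROSS,9,1)
cv2.imwrite(f"pics/{sys.argv[1]}.png",im)
E
python3 w.py w3 424.3,-223.9,75 424.3,-223.9,15
```

```text
[ 425.47659583 -224.65085403  145.30214851] [3.13992806e+00 9.30417090e-04 1.57304801e+00] 69.18684891922985
[282.5 240.3]
[282.6 214.3]
```

View pics/w3.png

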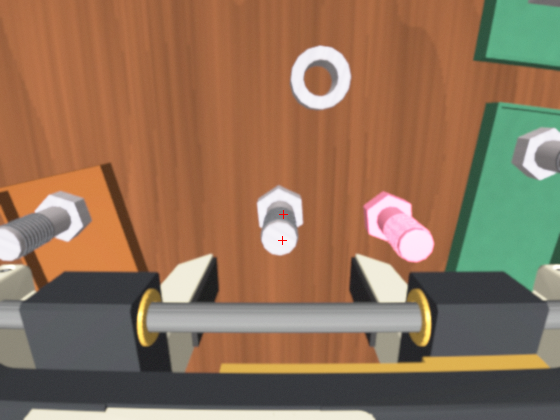

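The steel bolt's top is at (279,238), as predicted; the pink one is at (400,225) and stays clear. Descending.

Request:
{"op": "carry_out", "data": {
  "xyz": [
    [0,-0.03,0.5],
    [0,0,0.6],
    [0,0,0.4],
    [0,0,0.12],
    [0,0,0]
  ],
  "dr": [
    [0,0,0],
    [0,0,0],
    [0,0,0],
    [0,0,0],
    [0,0,0]
  ]
}}

```text
time: 10.15
tool_pos: [423.7, -224.1, 47.3]
tcp_rot: [-3.142, 0.0, 1.575]
contact_force: [0.1, -1.1, 0.2]
grip_width: 68.9
```

Request:
{"op": "carry_out", "data": {
  "xyz": [
    [0,0,0],
    [0,0,0],
    [0,0,0],
    [0,0,0],
    [0,0,0],
    [0,0,0],
    [0,0,0],
    [0,0,0]
  ],
  "dr": [
    [0,0,0],
    [0,0,0],
    [0,0,0],
    [0,0,0],
    [0,0,0],
    [0,0,0],
    [0,0,0],
    [0,0,0]
  ],
  "gripper": -1
}}

```text
time: 11.15
tool_pos: [423.0, -224.5, 47.1]
tcp_rot: [-3.141, 0.0, 1.574]
contact_force: [-1.5, 0.6, 2.2]
grip_width: 23.6
```

Request:
{"op": "carry_out", "data": {
  "xyz": [
    [0,0,-0.5],
    [0,0,-0.7],
    [0,0,-0.7],
    [0,0,0],
    [-0.2,0.69,0],
    [-0.25,0.9,0],
    [-0.25,0.9,0],
    [-0.27,0.9,0]
  ],
  "dr": [
    [0,0,0],
    [0,0,0],
    [0,0,0],
    [0,0,0],
    [0,0,0],
    [0,0,0],
    [0,0,0],
    [0,0,0]
  ]
}}

```text
time: 12.15
tool_pos: [627.6, -281.9, 158.1]
tcp_rot: [-3.138, -0.002, 1.574]
contact_force: [0.9, -0.6, -2.7]
grip_width: 23.7
```

Request:
{"op": "carry_out", "data": {
  "xyz": [
    [0,0,0],
    [0,0,0.5],
    [0,0,0.6],
    [0,0,0.4],
    [0,0,0],
    [0,0,0]
  ],
  "dr": [
    [0,0,0],
    [0,0,0],
    [0,0,0],
    [0,0,0],
    [0,0,0],
    [0,0,0]
  ]
}}

```text
time: 12.9
tool_pos: [626.6, -282.1, 71.5]
tcp_rot: [3.141, 0.0, 1.574]
contact_force: [-0.7, -0.5, -2.1]
grip_width: 23.4
```

```bash
python3 w.py w4 636,-172.8,79
```

```text
[ 626.57381105 -282.13650587   71.54250619] [3.14136017e+00 2.10073736e-04 1.57363689e+00] 23.395783332208595
[312.7  31.1]
```

View pics/w4.png

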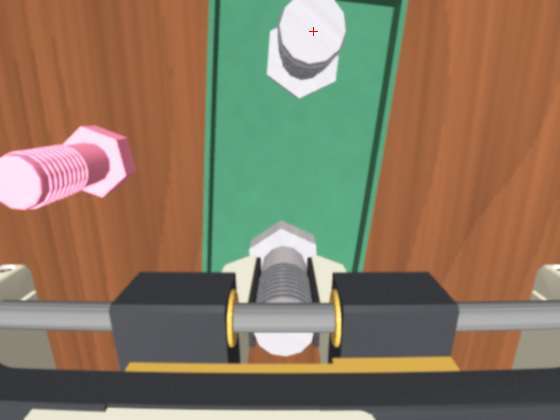

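The held bolt hangs over the tray between its walls (columns 210–365), with the sample at (312,30). Lowering it 20 mm.

Request:
{"op": "carry_out", "data": {
  "xyz": [
    [0,0,0.12],
    [0,0,0.12],
    [0,0,0.07],
    [0,0,0.03],
    [0,0,0],
    [0,0,0]
  ],
  "dr": [
    [0,0,0],
    [0,0,0],
    [0,0,0],
    [0,0,0],
    [0,0,0],
    [0,0,0]
  ]
}}

```text
time: 13.7
tool_pos: [626.7, -282.0, 51.2]
tcp_rot: [-3.142, 0.0, 1.574]
contact_force: [-3.4, 1.5, 2.6]
grip_width: 23.6
```

Request:
{"op": "carry_out", "data": {
  "xyz": [
    [0,0,0],
    [0,0,0],
    [0,0,0]
  ],
  "dr": [
    [0,0,0],
    [0,0,0],
    [0,0,0]
  ],
  "gripper": 0.0
}}

```text
time: 14.08
tool_pos: [627.0, -282.2, 50.8]
tcp_rot: [3.141, 0.0, 1.574]
contact_force: [-0.7, 0.1, 0.3]
grip_width: 45.0
```

Request:
{"op": "carry_out", "data": {
  "xyz": [
    [0,0,-0.3],
    [0,0,-0.7],
    [0,0,-0.7],
    [0,0,0],
    [0.3,-0.32,0],
    [0.6,-0.65,0],
    [0.6,-0.65,0],
    [0.6,-0.65,0]
  ],
  "dr": [
    [0,0,0],
    [0,0,0],
    [0,0,0],
    [0,0,0],
    [0,0,0],
    [0,0,0],
    [0,0,0],
    [0,0,0]
  ]
}}

```text
time: 15.08
tool_pos: [488.6, -155.3, 152.7]
tcp_rot: [-3.141, -0.0, 1.574]
contact_force: [1.3, -0.4, 0.1]
grip_width: 45.7
```

Request:
{"op": "carry_out", "data": {
  "xyz": [
    [0.58,-0.64,0],
    [0,0,0.4],
    [0,0,0],
    [0,0,0]
  ],
  "dr": [
    [0,0,0],
    [0,0,0],
    [0,0,0],
    [0,0,0]
  ],
  "gripper": 0.6
}}

```text
time: 15.58
tool_pos: [452.3, -122.2, 129.3]
tcp_rot: [3.141, 0.0, 1.574]
contact_force: [0.1, -0.3, -0.1]
grip_width: 72.7
```

```bash
python3 w.py w5 451.4,-120.4,34
```

```text
[ 452.29641247 -122.22387181  129.2540191 ] [3.14084183e+00 4.11978473e-04 1.57353090e+00] 72.73472901756405
[283.1 226.7]
```

View pics/w5.png

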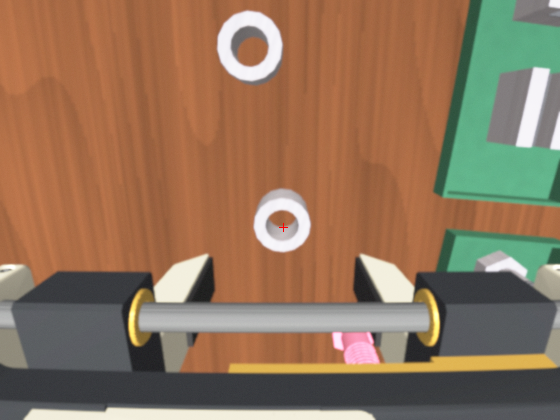

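The ring centre is at (282,223), as predicted to within 2 mm. Descending.

Request:
{"op": "carry_out", "data": {
  "xyz": [
    [0.04,-0.02,0.5],
    [0,0,0.6],
    [0,0,0.37],
    [0,0,0.12],
    [0,0,0]
  ],
  "dr": [
    [0,0,0],
    [0,0,0],
    [0,0,0],
    [0,0,0],
    [0,0,0]
  ]
}}

```text
time: 16.25
tool_pos: [450.8, -119.7, 33.5]
tcp_rot: [3.141, 0.0, 1.574]
contact_force: [0.9, -0.0, -0.1]
grip_width: 73.5
```

Request:
{"op": "carry_out", "data": {
  "xyz": [
    [0,0,0],
    [0,0,0],
    [0,0,0],
    [0,0,0],
    [0,0,0],
    [0,0,0],
    [0,0,0]
  ],
  "dr": [
    [0,0,0],
    [0,0,0],
    [0,0,0],
    [0,0,0],
    [0,0,0],
    [0,0,0],
    [0,0,0]
  ],
  "gripper": -1
}}

```text
time: 17.12
tool_pos: [450.7, -119.5, 33.6]
tcp_rot: [3.141, 0.0, 1.574]
contact_force: [-0.5, 1.2, 5.0]
grip_width: 42.0
```

Request:
{"op": "carry_out", "data": {
  "xyz": [
    [0,0,-0.5],
    [0,0,-0.8],
    [0,0,-0.7],
    [0,0,0],
    [0.4,0.2,0],
    [0.8,0.4,0],
    [0.8,0.4,0],
    [0.8,0.4,0]
  ],
  "dr": [
    [0,0,0],
    [0,0,0],
    [0,0,0],
    [0,0,0],
    [0,0,0],
    [0,0,0],
    [0,0,0],
    [0,0,0]
  ]
}}

```text
time: 18.12
tool_pos: [533.5, 50.3, 151.2]
tcp_rot: [-3.138, 0.0, 1.573]
contact_force: [0.7, -0.5, -2.3]
grip_width: 41.9
```

Request:
{"op": "carry_out", "data": {
  "xyz": [
    [0.8,0.4,0],
    [0.8,0.4,0],
    [0.76,0.38,0],
    [0,0,0.6],
    [0,0,0.7],
    [0,0,0.3],
    [0,0,0],
    [0,0,0]
  ],
  "dr": [
    [0,0,0],
    [0,0,0],
    [0,0,0],
    [0,0,0],
    [0,0,0],
    [0,0,0],
    [0,0,0],
    [0,0,0]
  ]
}}

```text
time: 19.12
tool_pos: [605.3, 190.6, 58.6]
tcp_rot: [3.139, -0.0, 1.573]
contact_force: [-0.4, 0.1, -1.7]
grip_width: 41.9
```

```bash
python3 w.py w6 609.1,300.2,38 607,240.2,4
```

```text
[605.29736938 190.64023592  58.57084864] [ 3.13928173e+00 -3.42860600e-04  1.57339966e+00] 41.86748889984024
[294.1  45.9]
[287.5 171.1]
```

View pics/w6.png

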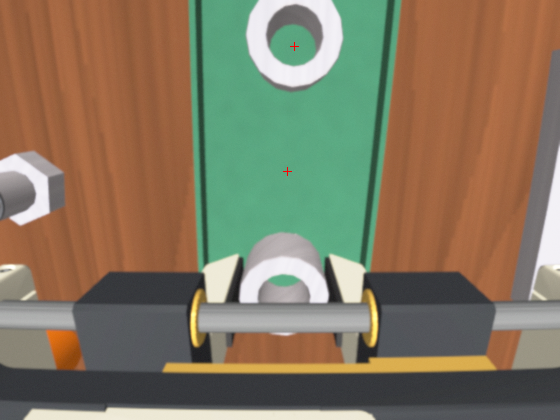

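The bushing is centred between the tray walls (columns 207–367). The tray sits perhaps 3 mm further along y than measured, which does no harm. Lowering.

Request:
{"op": "carry_out", "data": {
  "xyz": [
    [0.02,0.02,0.12],
    [0,0,0.12],
    [0,0,0.07],
    [0,0,0.03],
    [0,0,0],
    [0,0,0]
  ],
  "dr": [
    [0,0,0],
    [0,0,0],
    [0,0,0],
    [0,0,0],
    [0,0,0],
    [0,0,0]
  ]
}}

```text
time: 19.92
tool_pos: [605.2, 191.8, 37.7]
tcp_rot: [-3.141, 0.0, 1.574]
contact_force: [-4.3, -0.9, 5.0]
grip_width: 41.8
```

Request:
{"op": "carry_out", "data": {
  "xyz": [
    [0,0,0],
    [0,0,0],
    [0,0,0]
  ],
  "dr": [
    [0,0,0],
    [0,0,0],
    [0,0,0]
  ],
  "gripper": 0.05
}}

```text
time: 20.3
tool_pos: [605.7, 191.9, 36.8]
tcp_rot: [3.141, 0.0, 1.574]
contact_force: [0.1, -0.0, -1.3]
grip_width: 48.2
```

Request:
{"op": "carry_out", "data": {
  "xyz": [
    [0,0,-0.3],
    [0,0,-0.8],
    [0,0,-0.8],
    [0,0,0],
    [0.1,-0.4,0],
    [0.15,-0.7,0],
    [0.15,-0.7,0],
    [0.2,-0.7,0]
  ],
  "dr": [
    [0,0,0],
    [0,0,0],
    [0,0,0],
    [0,0,0],
    [0,0,0],
    [0,0,0],
    [0,0,0],
    [0,0,0]
  ]
}}

```text
time: 21.3
tool_pos: [453.9, 227.4, 150.9]
tcp_rot: [-3.141, 0.0, 1.573]
contact_force: [0.1, 0.7, 0.1]
grip_width: 48.2
```

Request:
{"op": "carry_out", "data": {
  "xyz": [
    [0,0,0],
    [0,0,0],
    [0,0,0]
  ],
  "dr": [
    [0,0,0],
    [0,0,0],
    [0,0,0]
  ],
  "gripper": 0.5
}}

```text
time: 21.68
tool_pos: [456.5, 227.2, 150.9]
tcp_rot: [3.141, 0.0, 1.573]
contact_force: [0.9, 0.5, 0.0]
grip_width: 68.2
```

```bash
python3 w.py w7 455.9,228.8,75
```

```text
[456.5142813  227.16786787 150.8850524 ] [3.14083208e+00 6.04778648e-07 1.57299435e+00] 68.16066387435674
[283.4 236.2]
```

View pics/w7.png

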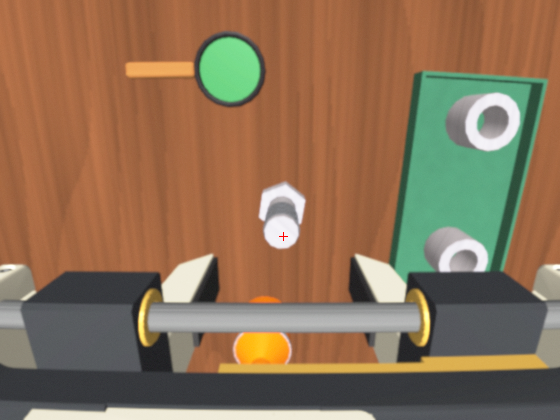

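The bolt's top is at (281,232) and a bushing stands in its tray at (458,255). I'll shift +3 mm in y and descend.

Request:
{"op": "carry_out", "data": {
  "xyz": [
    [0.05,-0.02,0.5],
    [0,0,0.6],
    [0,0,0.5],
    [0,0,0.12],
    [0,0,0]
  ],
  "dr": [
    [0,0,0],
    [0,0,0],
    [0,0,0],
    [0,0,0],
    [0,0,0]
  ]
}}

```text
time: 22.35
tool_pos: [454.7, 230.3, 47.7]
tcp_rot: [-3.141, 0.0, 1.573]
contact_force: [0.8, -0.9, 0.5]
grip_width: 68.8
```

Request:
{"op": "carry_out", "data": {
  "xyz": [
    [0,0,0],
    [0,0,0],
    [0,0,0],
    [0,0,0],
    [0,0,0],
    [0,0,0],
    [0,0,0],
    [0,0,0]
  ],
  "dr": [
    [0,0,0],
    [0,0,0],
    [0,0,0],
    [0,0,0],
    [0,0,0],
    [0,0,0],
    [0,0,0],
    [0,0,0]
  ],
  "gripper": -1
}}

```text
time: 23.35
tool_pos: [454.4, 230.5, 47.8]
tcp_rot: [3.141, -0.0, 1.574]
contact_force: [0.6, 0.5, 0.6]
grip_width: 23.2
```

Request:
{"op": "carry_out", "data": {
  "xyz": [
    [0,0,-0.5],
    [0,0,-0.8],
    [0,0,-0.75],
    [0,0,0],
    [-0.5,0.19,0],
    [-0.87,0.34,0],
    [-0.87,0.34,0],
    [-0.87,0.34,0]
  ],
  "dr": [
    [0,0,0],
    [0,0,0],
    [0,0,0],
    [0,0,0],
    [0,0,0],
    [0,0,0],
    [0,0,0],
    [0,0,0]
  ]
}}

```text
time: 24.35
tool_pos: [526.5, 42.5, 168.5]
tcp_rot: [-3.138, -0.0, 1.574]
contact_force: [1.7, 0.9, -3.2]
grip_width: 23.7
```

Request:
{"op": "carry_out", "data": {
  "xyz": [
    [-0.87,0.34,0],
    [-0.87,0.34,0],
    [-0.87,0.34,0],
    [-0.87,0.34,0],
    [-0.87,0.34,0],
    [-0.17,0.04,0],
    [0,0,0],
    [0,0,0]
  ],
  "dr": [
    [0,0,0],
    [0,0,0],
    [0,0,0],
    [0,0,0],
    [0,0,0],
    [0,0,0],
    [0,0,0],
    [0,0,0]
  ]
}}

```text
time: 25.35
tool_pos: [632.0, -225.1, 169.7]
tcp_rot: [-3.14, -0.001, 1.575]
contact_force: [-0.6, -0.6, -3.1]
grip_width: 23.7
```

```bash
python3 w.py w8 636,-172.8,79
```

```text
[ 631.95682076 -225.13684147  169.73886756] [-3.13956120e+00 -1.43010825e-03  1.57494249e+00] 23.694209784006375
[290.9 158.5]
```

View pics/w8.png

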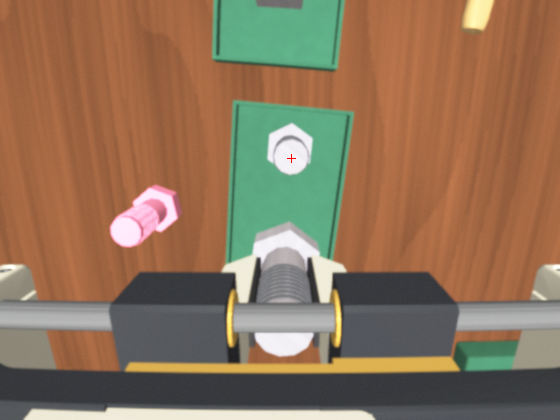

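The sample's top is at (291,153), so my y target of about −226 sits midway between it and the bolt already placed. Lowering.

Request:
{"op": "carry_out", "data": {
  "xyz": [
    [0,0,0.5],
    [0,0,0.7],
    [0,0,0.43],
    [0,0,0],
    [0,0,0]
  ],
  "dr": [
    [0,0,0],
    [0,0,0],
    [0,0,0],
    [0,0,0],
    [0,0,0]
  ]
}}

```text
time: 26.02
tool_pos: [633.4, -226.5, 74.6]
tcp_rot: [3.139, 0.001, 1.575]
contact_force: [-0.1, -0.9, -2.8]
grip_width: 23.6
```

Request:
{"op": "carry_out", "data": {
  "xyz": [
    [0,-0.03,0.12],
    [0,0,0.12],
    [0,0,0.08],
    [0,0,0.04],
    [0,0,0],
    [0,0,0]
  ],
  "dr": [
    [0,0,0],
    [0,0,0],
    [0,0,0],
    [0,0,0],
    [0,0,0],
    [0,0,0]
  ]
}}

```text
time: 26.78
tool_pos: [630.6, -226.8, 51.8]
tcp_rot: [-3.141, 0.0, 1.574]
contact_force: [-2.5, 0.4, 2.5]
grip_width: 23.4
```

Request:
{"op": "carry_out", "data": {
  "xyz": [
    [0,0,0],
    [0,0,0],
    [0,0,0]
  ],
  "dr": [
    [0,0,0],
    [0,0,0],
    [0,0,0]
  ],
  "gripper": 0.0
}}

```text
time: 27.15
tool_pos: [631.0, -227.0, 51.4]
tcp_rot: [3.141, 0.0, 1.574]
contact_force: [-0.5, 0.5, 0.6]
grip_width: 45.0
```

Request:
{"op": "carry_out", "data": {
  "xyz": [
    [0,0,-0.3],
    [0,0,-0.7],
    [0,0,-0.7],
    [0,0,0],
    [0.37,-0.32,0],
    [0.68,-0.6,0],
    [0.68,-0.6,0],
    [0.68,-0.6,0]
  ],
  "dr": [
    [0,0,0],
    [0,0,0],
    [0,0,0],
    [0,0,0],
    [0,0,0],
    [0,0,0],
    [0,0,0],
    [0,0,0]
  ]
}}

```text
time: 28.15
tool_pos: [501.6, -81.4, 153.3]
tcp_rot: [-3.141, -0.0, 1.573]
contact_force: [0.6, 0.5, 1.0]
grip_width: 45.8
```

Request:
{"op": "carry_out", "data": {
  "xyz": [
    [0.68,-0.6,0],
    [0.68,-0.6,0],
    [0,0,0.4],
    [0,0,0],
    [0,0,0]
  ],
  "dr": [
    [0,0,0],
    [0,0,0],
    [0,0,0],
    [0,0,0],
    [0,0,0]
  ],
  "gripper": 0.6
}}

```text
time: 28.78
tool_pos: [431.5, -1.6, 129.8]
tcp_rot: [3.141, 0.0, 1.573]
contact_force: [-0.5, -0.6, 0.1]
grip_width: 73.2
```

```bash
python3 w.py w9 431.3,-1.9,34
```

```text
[431.50673992  -1.61641141 129.81116966] [3.14094501e+00 2.19927525e-04 1.57326624e+00] 73.15637919376303
[284.  229.2]
```

View pics/w9.png

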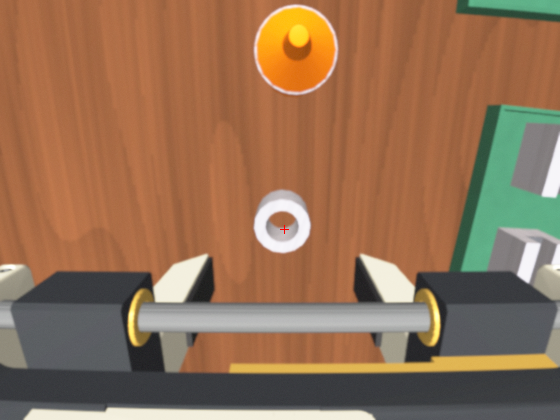

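Request:
{"op": "carry_out", "data": {
  "xyz": [
    [0.04,-0.02,0.5],
    [0,0,0.6],
    [0,0,0.38],
    [0,0,0.12],
    [0,0,0]
  ],
  "dr": [
    [0,0,0],
    [0,0,0],
    [0,0,0],
    [0,0,0],
    [0,0,0]
  ]
}}

```text
time: 29.45
tool_pos: [430.1, 0.8, 33.6]
tcp_rot: [3.141, 0.0, 1.573]
contact_force: [-0.1, 1.2, -0.4]
grip_width: 73.3
```

Request:
{"op": "carry_out", "data": {
  "xyz": [
    [0,0,0],
    [0,0,0],
    [0,0,0],
    [0,0,0],
    [0,0,0],
    [0,0,0],
    [0,0,0]
  ],
  "dr": [
    [0,0,0],
    [0,0,0],
    [0,0,0],
    [0,0,0],
    [0,0,0],
    [0,0,0],
    [0,0,0]
  ],
  "gripper": -1
}}

```text
time: 30.32
tool_pos: [430.0, 1.1, 33.6]
tcp_rot: [3.141, 0.0, 1.574]
contact_force: [-1.1, 0.5, 5.8]
grip_width: 41.5
```

Request:
{"op": "carry_out", "data": {
  "xyz": [
    [0,0,-0.5],
    [0,0,-0.8],
    [0,0,-0.7],
    [0,0,0],
    [0.4,0.29,0],
    [0.74,0.53,0],
    [0.74,0.53,0],
    [0.74,0.53,0]
  ],
  "dr": [
    [0,0,0],
    [0,0,0],
    [0,0,0],
    [0,0,0],
    [0,0,0],
    [0,0,0],
    [0,0,0],
    [0,0,0]
  ]
}}

```text
time: 31.32
tool_pos: [541.8, 159.9, 150.7]
tcp_rot: [-3.138, 0.001, 1.574]
contact_force: [0.5, -1.0, -2.9]
grip_width: 41.7
```

Request:
{"op": "carry_out", "data": {
  "xyz": [
    [0.74,0.53,0],
    [0.73,0.55,0],
    [0,0,0],
    [0,0,0.6],
    [0,0,0.6],
    [0,0,0.4],
    [0,0,0],
    [0,0,0]
  ],
  "dr": [
    [0,0,0],
    [0,0,0],
    [0,0,0],
    [0,0,0],
    [0,0,0],
    [0,0,0],
    [0,0,0],
    [0,0,0]
  ]
}}

```text
time: 32.33
tool_pos: [606.6, 246.7, 57.5]
tcp_rot: [3.142, 0.0, 1.573]
contact_force: [0.2, 0.0, -2.5]
grip_width: 41.9
```

```bash
python3 w.py w10 609.1,303,38
```

```text
[606.60810881 246.65874953  57.48328834] [3.14153898e+00 1.79323434e-04 1.57337808e+00] 41.87146924778177
[290.4 168.9]
```

View pics/w10.png

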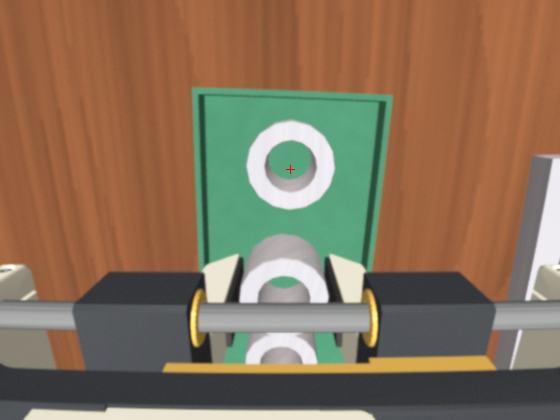

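The held bushing sits midway between the sample at (290,164) and the placed bushing at (282,360). Lowering.

Request:
{"op": "carry_out", "data": {
  "xyz": [
    [0,0.01,0.12],
    [0,0,0.12],
    [0,0,0.07],
    [0,0,0.02],
    [0,0,0],
    [0,0,0]
  ],
  "dr": [
    [0,0,0],
    [0,0,0],
    [0,0,0],
    [0,0,0],
    [0,0,0],
    [0,0,0]
  ]
}}

```text
time: 33.12
tool_pos: [607.1, 247.1, 37.7]
tcp_rot: [3.142, 0.0, 1.574]
contact_force: [-2.3, 0.7, 0.3]
grip_width: 41.8
```

Request:
{"op": "carry_out", "data": {
  "xyz": [
    [0,0,0.01],
    [0,0,0]
  ],
  "dr": [
    [0,0,0],
    [0,0,0]
  ]
}}

```text
time: 33.38
tool_pos: [607.1, 247.1, 37.7]
tcp_rot: [3.141, 0.0, 1.574]
contact_force: [-4.1, -0.4, 5.1]
grip_width: 41.8
```

Request:
{"op": "carry_out", "data": {
  "xyz": [
    [0,0,0],
    [0,0,0],
    [0,0,0]
  ],
  "dr": [
    [0,0,0],
    [0,0,0],
    [0,0,0]
  ],
  "gripper": 0.05
}}

```text
time: 33.75
tool_pos: [607.4, 247.1, 36.8]
tcp_rot: [3.141, -0.0, 1.574]
contact_force: [0.2, -0.4, -0.1]
grip_width: 48.1
```

Request:
{"op": "carry_out", "data": {
  "xyz": [
    [0,0,-0.3],
    [0,0,-0.8],
    [0,0,-0.8],
    [0,0,-0.8],
    [0.2,-0.7,-0.3],
    [0.2,-0.9,0],
    [0.2,-0.9,0],
    [0,0,0]
  ],
  "dr": [
    [0,0,0],
    [0,0,0],
    [0,0,0],
    [0,0,0],
    [0,0,0],
    [0,0,0],
    [0,0,0],
    [0,0,0]
  ]
}}

```text
time: 34.75
tool_pos: [453.8, 283.4, 218.6]
tcp_rot: [3.142, -0.0, 1.577]
contact_force: [1.5, 0.5, 0.9]
grip_width: 47.9
```

```bash
python3 - <<'E'
from plant import get_obs,capture
import cv2
for n in ["scene","top"]:
    c=capture(n); cv2.imwrite(f"pics/{n}9.png",c["image"])
    cv2.imwrite(f"pics/{n}9z.png",cv2.resize(c["image"][180:350,90:420] if n=="scene" else c["image"][85:235,110:450],None,fx=2.3,fy=2.3,interpolation=cv2.INTER_CUBIC))
E
```

```text
(no output)
```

View pics/scene9z.png

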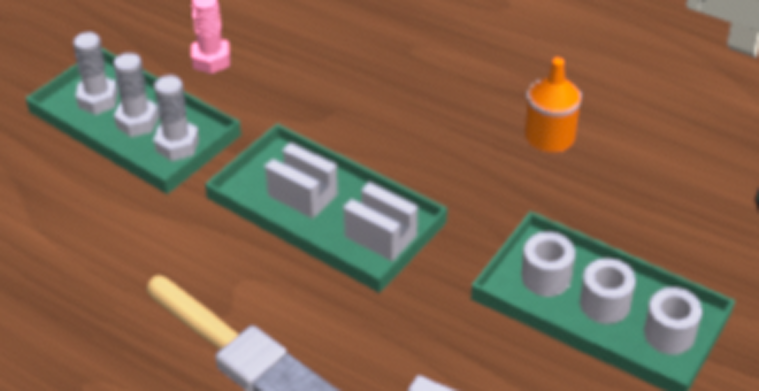

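View pics/top9.png

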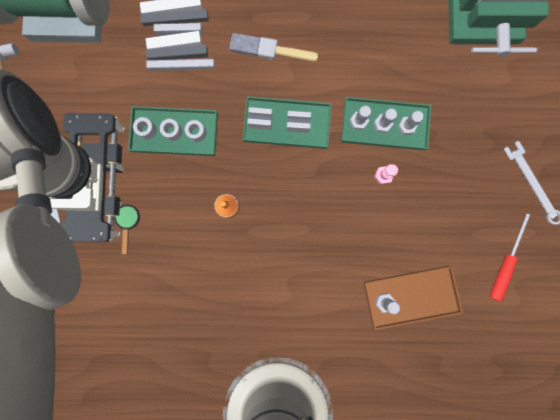

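All five parts stand upright in the right trays. The top view shows bushings at (169,128) and (194,129), the block at (299,121), and bolts at (386,120) and (411,123). The oil can at (226,205), magnifier at (127,217), pink bolt at (386,174) and brown tray at (412,297) have not moved. The arm is clear, so I'm handing in.

```bash
python3 -c "
from plant import close_job; print(close_job())"
```

```text
the job is handed in; nothing more can be done
None
```

I sorted all five parts into the green trays that hold their own kind: two bushings, two bolts and the slotted block. I handed the job in at about 35 s of the 109 s allowed.

- **Final check:** the last scene and top pictures show every part upright on its tray floor. The oil can, magnifier, pink bolt and brown tray are where they started, and the gripper was open and clear, about 220 mm up.
- **Forces:** the readings at the end of each move stayed around 7 N or less. I did not record forces during the moves.
- **Disagreements:** the wrist camera put some points 2–4 mm further along y than the top camera did, including the bushing and bolt tray samples. I corrected for this before gripping or lowering where it mattered.
- **Failed checks:** none.

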